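# Turn the leaf of the recipe stand

## Task

Turn the hinged leaf of the wooden recipe stand right over its brass spine so that it lies fully flat on the other half of the stand, green back up. Push it round with the fingertips or the outside of the fingers, slowly and in contact as it passes upright rather than flicking it; do not pinch the leaf, lift the stand or shove it from its place, and leave the little green pot, the salt shaker and the blue notebook alone.

Things in the scene. Friction and masses are not known exactly. Their poses are not given: they have to be found in the camera images.
- stand: Loose recipe stand, about 0.9 kg in all: wooden plinth 130 mm along its x, 220 mm along its y, top 45 mm above the worktop, a card on each half. Origin: centre of the underside; z up; x runs along the spine away from the robot (yaw -0.5 to 0.4), y to the left. The brass spine lies along x over the middle, with low posts at x = +-58 mm.
- spine_mid (a point): Midpoint of the brass spine (the hinge axis, along the stand's x), 49.5 mm above the stand's origin. Axes as the stand's.
- leaf (a joint): Leaf angle about the spine: 0 = flat on the right (stand -y) half, white up; pi/2 = upright; pi = flat on the left (+y) half, green up. Stops at 0 and pi. Starts ajar, 0.05 to 0.8. Stiff hinge (0.13 N m, plus the leaf's weight: up to about 2 N at the free edge): the leaf stays wherever it is left, so it must be pushed all the way down.
- leaf_front: White front sheet (red stripe and disc) of the leaf: a rigid panel 6 mm thick, 160 mm along the spine (stand x = +-80 mm), 8 to 148 mm from the hinge axis, which lies in its mid-plane. It overhangs the plinth by 38 mm at its free edge and 15 mm at both ends; fingers fit under it there. Origin: spine_mid; axes the stand's at joint 0, turning with the leaf, which extends along its -y.
- leaf_back: Green back sheet (yellow disc on a paper panel) of the same leaf, under the white one at joint 0; each sheet is 3 mm thick. Same origin and axes as leaf_front. Underside height above the worktop: 46 mm + distance from the hinge times sin(joint). Firm finger force on both sheets at once counts as pinching.
- leaf_edge (a point): Middle of the leaf's free edge, 148 mm from the hinge axis, in its mid-plane.
- leaf_corner (a point): Free corner of the leaf at the near end: 148 mm from the hinge axis, 80 mm from spine_mid along the stand's -x.
- pot_1: Bystander: loose small pale green round pot with its lid on, 74 mm across, 34 mm high, beyond the far end of the stand, right of its middle. Origin: centre of the underside.
- notebook_1: Bystander: loose blue notebook lying flat, 148 x 109 mm, 14 mm thick, on the worktop to the right or the left of the stand (the two swap places). Origin: centre of the underside.
- mill_2: Bystander: loose salt shaker, 44 mm across, 90 mm high, beyond the far end of the stand, left of its middle. Origin: centre of the underside.

How it is judged:
By the outcome, as a careful person would: the job done as asked, in the order asked, and still so for the second after the job is handed in, with the robot touching nothing.
It also fails if it takes over 53 s, if anything falls off the work surface, if the arm or the gripper's body presses on something with over 40 N, if the wrist force passes 120 N, or if a joint passes its speed limit or range.

## Robot

A 6-joint arm with a two-finger parallel gripper is mounted at the origin on a cart in front of the work surface, level with it; the furniture and walls round the work are solid. World frame = base frame: x ahead of the robot, y to its left, z up, the work surface at z = 0. Lengths are in mm, angles in degrees, forces in N, time in s.
With the tool pointing down it reaches from about 300 to 850 mm from the base axis. Payload 4.2 kg.
Tool frame: the origin (TCP) lies midway between the tips of the shut fingers; the grasp point (between the pads) lies 19 mm behind it; z points along the fingers, y is the line along which they close (so a half turn about z gives the same grasp; the last joint's range is limited). The gripper opens to 91 mm and grips with 3 to 60 N. Pads are 32 mm wide; open, the fingers measure 118 mm over their backs; the gripper's body (76 mm by 178 mm) begins 60 mm behind the grasp point.
Start: joints at [-66.52, 18.312, 89.639, -0, 72.044, -1.146], TCP at [239.601, -522.718, 213.976] pointing down, gripper open.
Joint ranges: [-177.97, 177.97], [-48.28, 115.42], [12.27, 149.76], [-77.06, 257.06], [2.81, 150.46], [-146.56, 146.56]. Speed limits (degrees/s): [147.25, 147.25, 180, 180, 180, 180].

## Interface

Orientations are given as [roll, pitch, yaw] about the fixed x, y, z axes, in that order (R = Rz(yaw) Ry(pitch) Rx(roll)).
In Python, from workcell import env gives the robot as it stands.
- The arm moves only by the shell command python3 -m jog 'ROWS' [FORCE]. ROWS is a JSON object of lists of equal length, an entry for each row: "jaw": the finger opening in mm, from 0 to 91.2; "slide": the shift along the tool's x, y, z in units of 30 mm (1.0 is 30 mm), a list of three; "spin": the turn about the tool's z in units of 8 degrees (1.0 is 8 degrees). In form: {"jaw": [jaw, ...], "slide": [[dx, dy, dz], ...], "spin": [spin, ...]}. A call has 1 to 10 rows; each row shifts and turns the commanded pose from where the row before left it, along the tool's axes as they then stand; what a row does not reach is not made up. A row lasts 1/10 s, in which the tool goes at most 50 mm and 8.59 degrees, less where a joint would pass 70% of its speed; a pose out of reach is approached as far as the arm can. A call is refused whole if a number of a shift passes 1 or a number of a turn 1, either way. A call with a gripper value outside its range is refused whole. The fingers move at their own pace and stop on an object; FORCE is the grip in N (left out, the last holds). Time passes only in rows, so rows that do not move let the fingers close. It gives the time, the measured TCP pose, the force, the opening and the grip force at its end, in the units of the state.
- env.state(): the state, without advancing time (a new reading comes with each control period).
- env.grab_frame(name): name is "scene" or "top" or "wrist"; returns the picture (420x560x3 uint8, red, green, blue); there is no depth.
- env.camera_model(name): a dict with "fx", "fy", "cx", "cy" (pixels), "camera_from_world" (4x4, takes a point from world to camera coordinates). Camera axes: x right, y up, looking along -z (the intrinsics and any distortion apply to the point x, -y, -z); pixel columns grow to the right and rows downward; lengths in mm; the calibration is good to about 2 mm. A picture is of the moment at which its call begins: read the wrist's pose just before it. camera_model takes no time and is no camera call; for the wrist camera it gives the pose at the moment of the call.
- env.job_done(): hands the job in; it is judged then, once.
The state is a dict: "time_s": time; "qpos": joint angles; "qvel": joint speeds; "effort": joint torques, N m; "ee_pos": TCP position; "ee_rot": TCP orientation; "force": force on the tool from outside, world axes, zero at the start; "torque": the same for the moment, N m; "gripper_width": finger opening in mm; "gripper_force": force on a finger pad.
Only numpy, scipy, OpenCV 4.12 (cv2) and the standard library are available. Lean on these libraries where they do the work, as an engineer would, in place of code of your own. Each camera call takes 0.05 s, during which the arm holds its last target. There are 200 camera calls.

## Working session

There is one attempt and no reset: what is moved stays moved. The work goes in short steps, Python scripts to look and compute and a shell command to move; the robot and the scene stay as the last step left them, time stands still between calls to the robot, and variables do not carry over. Pictures are saved under pics/ and viewed, at most 10 in all, crops included, and the job is handed in when it is done.

```bash
mkdir -p pics
cat > h.py <<'E'
from workcell import env
import numpy as np, cv2
def snap(n,f):
    im=env.grab_frame(n); cv2.imwrite('pics/'+f+'.png',cv2.cvtColor(im,cv2.COLOR_RGB2BGR)); return im
E
python3 - <<'E'
from h import *
s=env.state();print({k:np.round(v,2) for k,v in s.items()})
import json
for n in("scene","top"):
    m=env.camera_model(n);print(n,m); snap(n,n+'0')
E
ls
```

```text
{'time_s': np.float64(0.0), 'qpos': array([-66.52,  18.35,  89.71,  -0.  ,  72.04,  -1.15]), 'qvel': array([-0.06,  0.06,  0.09,  0.05,  0.06, -0.05]), 'effort': array([ -0.  , -41.25, -23.2 ,   0.07,   0.05,  -0.  ]), 'ee_pos': array([ 239.39, -522.24,  213.11]), 'ee_rot': array([-179.9 ,   -0.  ,   24.63]), 'force': array([-0.18,  0.4 ,  0.06]), 'torque': array([ 0.01,  0.04, -0.02]), 'gripper_force': np.float64(0.0), 'gripper_width': np.float64(91.17)}
scene {'fx': 477.07220289568727, 'fy': 477.07220289568727, 'cx': 279.583136015561, 'cy': 215.83021734398739, 'camera_from_world': array([[-7.59920815e-01, -6.49739509e-01, -1.89453310e-02,
         4.03135468e+02],
       [ 4.36381330e-01, -5.31549815e-01,  7.25965653e-01,
        -3.17686529e+02],
       [-4.81758954e-01,  5.43409022e-01,  6.87469959e-01,
        -9.65654904e+02],
       [ 0.00000000e+00,  0.00000000e+00,  0.00000000e+00,
         1.00000000e+00]])}
top {'fx': 506.2798369473443, 'fy': 506.2798369473443, 'cx': 279.56770662041635, 'cy': 209.02676337679333, 'camera_from_world': array([[-1.03203448e-02, -9.99889259e-01,  1.07219164e-02,
        -5.64725860e+01],
       [ 9.82295491e-01, -8.13179827e-03,  1.87161540e-01,
        -5.59230852e+02],
       [-1.87053625e-01,  1.24636618e-02,  9.82270634e-01,
        -1.17214722e+03],
       [ 0.00000000e+00,  0.00000000e+00,  0.00000000e+00,
         1.00000000e+00]])}
h.py
pics
```

View pics/top0.png

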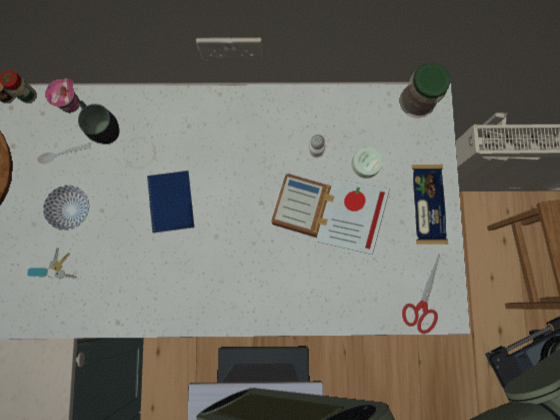

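View pics/scene0.png

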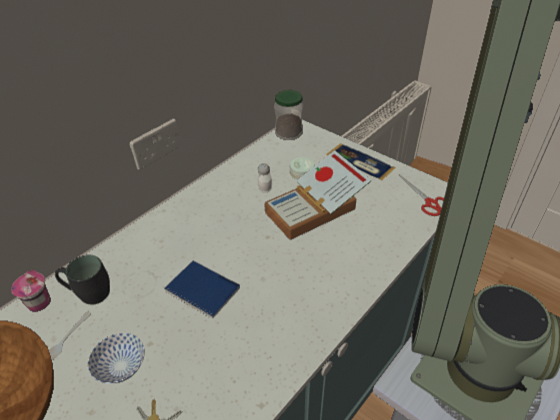

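Top view: the stand is at about (300,205) left half, with the white leaf over the right half, free edge around (383,220). The shaker is at (317,145), the pot at (367,162) and the notebook far left at (170,200). I'll enlarge both views.

Run:
```python
import cv2
a=cv2.imread('pics/top0.png')[130:260,260:400]; b=cv2.imread('pics/scene0.png')[140:245,250:380]
cv2.imwrite('pics/c1.png',cv2.resize(a,None,fx=4.5,fy=4.5,interpolation=cv2.INTER_CUBIC)[:600])
cv2.imwrite('pics/c2.png',cv2.resize(b,None,fx=5.5,fy=5.5,interpolation=cv2.INTER_CUBIC))
```

```text
(no output)
```

View pics/c1.png

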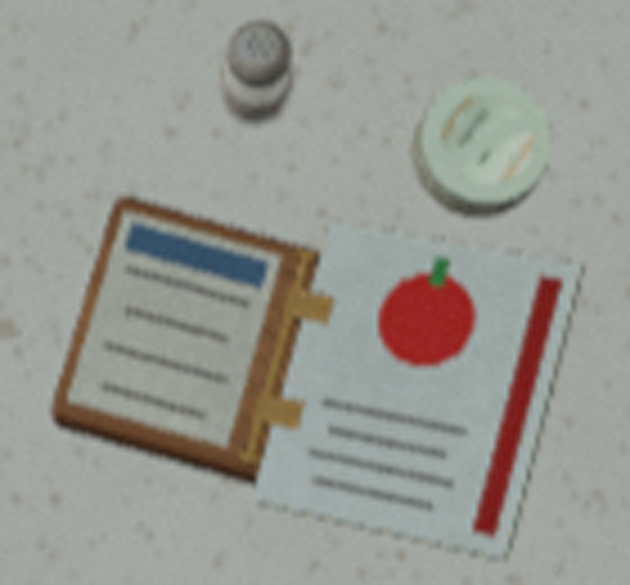

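View pics/c2.png

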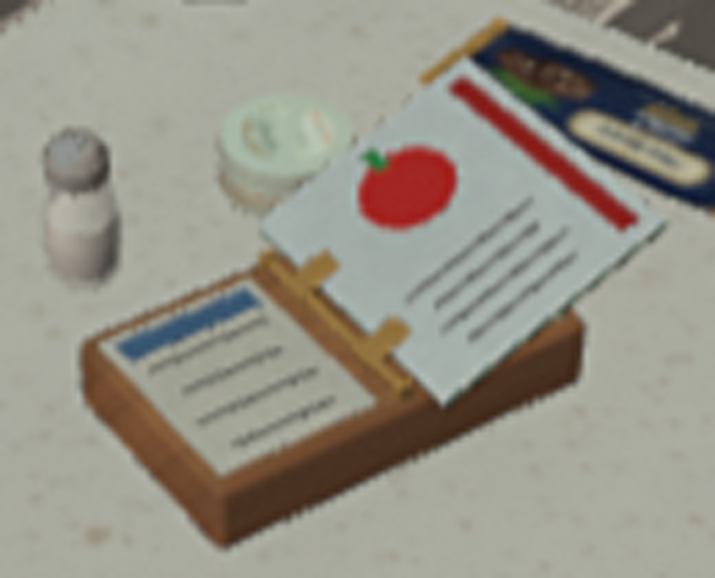

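Crop 1 shows the leaf corners at (330,228), (583,265), (505,557) and (258,503). Crop 2 shows them at (262,226), (468,60), (662,224) and (443,402). The leaf is clearly ajar. Next is a joint fit over both views.

```bash
cat > fit.py <<'E'
from h import *
from scipy.optimize import least_squares
def proj(n,P):
    m=env.camera_model(n);T=m["camera_from_world"];c=T[:3,:3]@P+T[:3,3]
    return np.array([m["cx"]+m["fx"]*c[0]/-c[2],m["cy"]+m["fy"]*-c[1]/-c[2]])
def R(a): return np.array([[np.cos(a),-np.sin(a)],[np.sin(a),np.cos(a)]])
def W(p,q): # stand frame to world
    return np.r_[R(p[2])@q[:2]+p[:2],q[2]]
def leaf(p,x,d,h): # d from hinge, h normal
    j=p[3]; return W(p,np.array([x,-d*np.cos(j)+h*np.sin(j),49.5+d*np.sin(j)+h*np.cos(j)]))
E
python3 - <<'E'
from fit import *
t=lambda u,v:(np.array([u,v])+.5)/4.5-.5+[260,130]
s=lambda u,v:(np.array([u,v])+.5)/5.5-.5+[250,140]
L=[(80,8),(80,148),(-80,148),(-80,8)]
obs=[("top",lambda p,l=l:leaf(p,*l,3),t(*c)) for l,c in zip(L,[(330,228),(583,265),(505,557),(258,503)])]
obs+=[("scene",lambda p,l=l:leaf(p,*l,3),s(*c)) for l,c in zip(L,[(262,226),(468,60),(662,224),(443,402)])]
A=[(65,110),(-65,110)]
obs+=[("top",lambda p,l=l:W(p,np.array([*l,45])),t(*c)) for l,c in zip(A,[(120,200),(57,410)])]
obs+=[("scene",lambda p,l=l:W(p,np.array([*l,45])),s(*c)) for l,c in zip(A+[(-65,-110)],[(85,350),(222,480),(582,325)])]
f=lambda p:np.concatenate([proj(n,g(p))-o for n,g,o in obs])
r=least_squares(f,[560,-150,-.2,.4]);p=r.x;print(p,np.degrees(p[2:]));print(np.round(r.fun.reshape(-1,2),1))
np.save('p.npy',p)
for d in(8,100,148):print(d,leaf(p,80,d,0).round(),leaf(p,0,d,0).round(),leaf(p,-80,d,0).round())
# bystanders: triangulate top shaker/pot
def tri(a,b):
    return least_squares(lambda X:np.r_[proj("top",X)-a,proj("scene",X)-b],[650,-150,50]).x.round()
print('pot lid',tri(t(487,138),s(285,130)),'shaker top',tri(t(259,45),s(77,140)))
E
```

```text
[ 5.58204416e+02 -1.63739884e+02 -2.94274244e-01  3.56913642e-01] [-16.86067218  20.44964536]
[[ 0.  -1.6]
 [ 0.2  0.4]
 [ 0.7  1. ]
 [-1.4 -0.4]
 [-1.  -0.9]
 [-0.1 -0.5]
 [ 1.8 -0.7]
 [ 0.6 -0.6]
 [-0.8 -1.7]
 [-1.7  1.5]
 [-1.4 -2.5]
 [ 0.2  2.2]
 [ 2.4 -1.5]]
8 [ 633. -194.   52.] [ 556. -171.   52.] [ 479. -148.   52.]
100 [ 608. -277.   84.] [ 531. -253.   84.] [ 454. -230.   84.]
148 [ 595. -320.  101.] [ 518. -296.  101.] [ 441. -273.  101.]
pot lid [ 686. -284.   34.] shaker top [ 721. -154.   88.]
```

```bash
cat > loc.py <<'E'
from fit import *
p=np.load('p.npy');s=env.state();q=R(-p[2])@(s['ee_pos'][:2]-p[:2])
print('t',round(s['time_s'],2),'stand-frame',q.round(1),'z',s['ee_pos'][2].round(1),'rot',s['ee_rot'].round(1),'F(stand)',(R(-p[2])@s['force'][:2]).round(1),s['force'][2].round(1),'w',s['gripper_width'].round(1))
E
python3 -m jog '{"jaw":[0,0,0,0,0,0],"slide":[[0,0,0],[0,0,0],[0,0,0],[0,0,0],[0,0,0],[0,0,0]],"spin":[0.87,0.87,0.87,0.87,0.87,0.87]}' 10; python3 loc.py
python3 -m jog '{"jaw":[0,0,0,0,0,0,0,0,0,0],"slide":[[0.67,-0.86,0],[0.67,-0.86,0],[0.67,-0.86,0],[0.67,-0.86,0],[0.67,-0.86,0],[0.67,-0.86,0],[0.67,-0.86,0],[0.67,-0.86,0],[0.67,-0.86,0],[0.67,-0.86,0]],"spin":[0,0,0,0,0,0,0,0,0,0]}'; python3 loc.py
```

```text
time_s: 0.7
ee_pos: [239.5, -522.4, 213.5]
ee_rot: [-180.0, 0.0, -17.4]
force: [0.1, 0.3, -0.3]
gripper_width: 46.5
gripper_force: 0.0
time_s: 1.7
ee_pos: [508.5, -334.3, 213.5]
ee_rot: [-180.0, 0.1, -17.1]
force: [0.3, 0.4, -0.9]
gripper_width: 0.4
gripper_force: 0.0Traceback (most recent call last):
  File "loc.py", line 3, in <module>
    print('t',round(s['time_s'],2),'stand-frame',q.round(1),'z',s['ee_pos'][2].round(1),'rot',s['ee_rot'].round(1),'F(stand)',(R(-p[2])@s['force'][:2]).round(1),s['force'][2].round(1),'w',s['gripper_width'].round(1))
                                                                                                                                                                                            ^^^^^^^^^^^^^^^^^^^^^^^^
AttributeError: 'float' object has no attribute 'round'
Traceback (most recent call last):
  File "loc.py", line 3, in <module>
    print('t',round(s['time_s'],2),'stand-frame',q.round(1),'z',s['ee_pos'][2].round(1),'rot',s['ee_rot'].round(1),'F(stand)',(R(-p[2])@s['force'][:2]).round(1),s['force'][2].round(1),'w',s['gripper_width'].round(1))
                                                                                                                                                                                            ^^^^^^^^^^^^^^^^^^^^^^^^
AttributeError: 'float' object has no attribute 'round'
```

Now lower 158 mm to z≈55.

```bash
sed -i "s/s\['force'\]\[2\].round(1),'w',s\['gripper_width'\].round(1)/round(float(s['force'][2]),1)/;s/s\['ee_pos'\]\[2\].round(1)/round(float(s['ee_pos'][2]),1)/" loc.py
python3 loc.py
python3 -m jog '{"jaw":[0,0,0,0,0,0,0,0],"slide":[[0,0,0.7],[0,0,0.7],[0,0,0.7],[0,0,0.7],[0,0,0.7],[0,0,0.7],[0,0,0.7],[0,0,0.37]],"spin":[0,0,0,0,0,0,0,0]}'; python3 loc.py; python3 -c "
from h import *
snap('scene','s1')
im=snap('wrist','w1')"
```

```text
t 1.7 stand-frame [   1.9 -177.7] z 213.5 rot [-1.80e+02  1.00e-01 -1.71e+01] F(stand) [0.1 0.4] -0.9
time_s: 2.5
ee_pos: [506.5, -334.6, 53.6]
ee_rot: [-179.9, 0.2, -17.1]
force: [-0.6, -0.6, -0.1]
gripper_width: 0.8
gripper_force: 0.0
t 2.5 stand-frame [ 1.000e-01 -1.785e+02] z 53.6 rot [-179.9    0.2  -17.1] F(stand) [-0.4 -0.7] -0.1
```

View pics/s1.png

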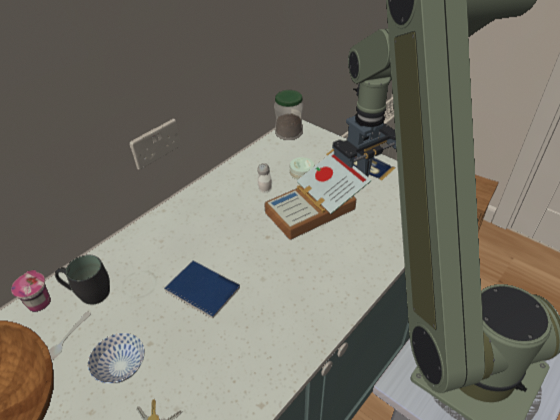

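The scene view shows the shut fingers just right of the free edge at (350,155), with the leaf unmoved. I'll compute the arc increments.

```bash
python3 - <<'E'
import numpy as np
j=np.radians(np.r_[20.4,np.arange(23,93,3)])
y=-148*np.cos(j)-3*np.sin(j)-13.5; z=55+1.28*(148*np.sin(j)-51.6)
for a,b,c,d,e in zip(np.degrees(j)[1:],y[1:],z[1:],np.diff(y)/30,np.diff(z)/30):print(round(a),b.round(1),c.round(1),(-d).round(2),(-e).round(2))
print(y[0])
E
python3 -m jog '{"jaw":[0,0,0,0],"slide":[[0,-0.2,0],[0,-0.2,0],[0,-0.2,0],[0,-0.1,0]],"spin":[0,0,0,0]}'; python3 loc.py
```

```text
23 -150.9 63.0 -0.08 -0.27
26 -147.8 72.0 -0.1 -0.3
29 -144.4 80.8 -0.11 -0.29
32 -140.6 89.3 -0.13 -0.28
35 -136.5 97.6 -0.14 -0.28
38 -132.0 105.6 -0.15 -0.27
41 -127.2 113.2 -0.16 -0.26
44 -122.0 120.5 -0.17 -0.24
47 -116.6 127.5 -0.18 -0.23
50 -110.9 134.1 -0.19 -0.22
53 -105.0 140.2 -0.2 -0.21
56 -98.7 146.0 -0.21 -0.19
59 -92.3 151.3 -0.22 -0.18
62 -85.6 156.2 -0.22 -0.16
65 -78.8 160.6 -0.23 -0.15
68 -71.7 164.6 -0.23 -0.13
71 -64.5 168.1 -0.24 -0.12
74 -57.2 171.1 -0.24 -0.1
77 -49.7 173.5 -0.25 -0.08
80 -42.2 175.5 -0.25 -0.07
83 -34.5 177.0 -0.25 -0.05
86 -26.8 177.9 -0.26 -0.03
89 -19.1 178.4 -0.26 -0.01
92 -11.3 178.3 -0.26 0.0
-153.26345058676537
time_s: 3.0
ee_pos: [514.4, -314.7, 56.7]
ee_rot: [180.0, -0.1, -17.1]
force: [0.2, -0.6, 0.4]
gripper_width: 0.2
gripper_force: 0.0
t 3.0 stand-frame [   1.9 -157.1] z 56.7 rot [ 1.80e+02 -1.00e-01 -1.71e+01] F(stand) [ 0.4 -0.5] 0.4
```

```bash
python3 -m jog '{"jaw":[0,0,0,0,0],"slide":[[0,-0.1,-0.1],[0,-0.1,-0.2],[0,-0.1,-0.27],[0,-0.1,-0.27],[0,-0.1,-0.27]],"spin":[0,0,0,0,0]}'; python3 loc.py; python3 -m jog '{"jaw":[0,0,0],"slide":[[0,-0.11,-0.27],[0,-0.12,-0.27],[0,-0.12,-0.27]],"spin":[0,0,0]}'; python3 loc.py
```

```text
time_s: 3.5
ee_pos: [518.4, -301.2, 90.1]
ee_rot: [180.0, -0.0, -17.1]
force: [-0.9, -1.1, -0.7]
gripper_width: 0.5
gripper_force: 0.7
t 3.5 stand-frame [   1.8 -143.1] z 90.1 rot [180.   -0.  -17.1] F(stand) [-0.6 -1.3] -0.7
time_s: 3.8
ee_pos: [521.5, -290.7, 114.3]
ee_rot: [180.0, -0.0, -17.1]
force: [1.0, -1.1, -1.2]
gripper_width: 0.4
gripper_force: 0.6
t 3.8 stand-frame [   1.7 -132.2] z 114.3 rot [180.   -0.  -17.1] F(stand) [ 1.2 -0.8] -1.2
```

Run:
```python
from h import *
a=snap('top','t2')[130:260,260:400];b=snap('scene','s2')[100:240,240:400]
w=snap('wrist','w2')
f=lambda i,s:cv2.resize(i,s,interpolation=cv2.INTER_CUBIC)
cv2.imwrite('pics/m2.png',cv2.cvtColor(np.hstack([f(a,(400,371)),f(b,(400,371))]),cv2.COLOR_RGB2BGR))
```

```text
(no output)
```

View pics/m2.png

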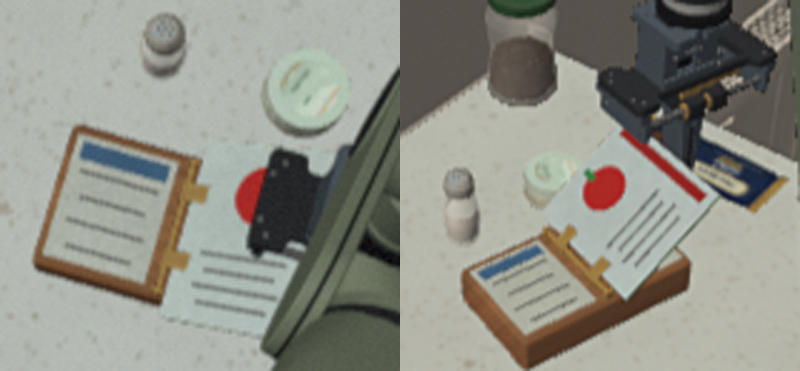

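The leaf is turning (about 38°), with its edge about 26 mm above the fingertips and the stand and bystanders unmoved. I'll continue along the arc.

```bash
python3 -m jog '{"jaw":[0,0,0,0,0,0,0,0,0,0],"slide":[[0,-0.16,-0.23],[0,-0.17,-0.22],[0,-0.18,-0.21],[0,-0.19,-0.20],[0,-0.20,-0.19],[0,-0.21,-0.17],[0,-0.22,-0.16],[0,-0.22,-0.14],[0,-0.23,-0.13],[0,-0.23,-0.12]],"spin":[0,0,0,0,0,0,0,0,0,0]}'; python3 loc.py
python3 -c "
from h import *
b=snap('scene','s3')[80:240,240:400]
cv2.imwrite('pics/m3.png',cv2.cvtColor(cv2.resize(b,(480,480),interpolation=cv2.INTER_CUBIC),cv2.COLOR_RGB2BGR))"
```

```text
time_s: 4.95
ee_pos: [539.2, -232.8, 167.0]
ee_rot: [180.0, 0.0, -17.1]
force: [-1.0, -0.9, -0.8]
gripper_width: 0.4
gripper_force: 0.7
t 4.95 stand-frame [  1.9 -71.6] z 167.0 rot [180.    0.  -17.1] F(stand) [-0.7 -1.2] -0.8
```

View pics/m3.png

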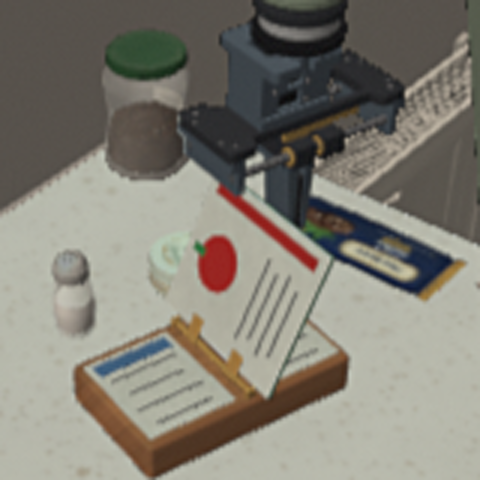

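Leaf at about 68°, edge well above the tip. I'll compute the rest, through upright and down.

Run:
```python
import numpy as np
j1=np.arange(68,91,2.0);J=np.radians(j1)
y1=-148*np.cos(J)-3*np.sin(J)-13.5; z1=np.interp(j1,[68,90],[167,176]) 
j2=np.r_[np.arange(92.5,125,2.5),np.arange(125,181,3.5),182];J=np.radians(j2);d=126.5
y2=-d*np.cos(J)-3*np.sin(J)-13.5; z2=49.5+d*np.sin(J)-3*np.cos(J)
j=np.r_[j1,j2];y=np.r_[y1,y2];z=np.r_[z1,z2]
for a,b,c,e,f in zip(j[1:],y[1:],z[1:],np.diff(y)/-30,np.diff(z)/-30):print(a,b.round(),c.round(),e.round(2),f.round(2))
```

```text
70.0 -67.0 168.0 -0.16 -0.03
72.0 -62.0 169.0 -0.16 -0.03
74.0 -57.0 169.0 -0.16 -0.03
76.0 -52.0 170.0 -0.17 -0.03
78.0 -47.0 171.0 -0.17 -0.03
80.0 -42.0 172.0 -0.17 -0.03
82.0 -37.0 173.0 -0.17 -0.03
84.0 -32.0 174.0 -0.17 -0.03
86.0 -27.0 174.0 -0.17 -0.03
88.0 -22.0 175.0 -0.17 -0.03
90.0 -17.0 176.0 -0.17 -0.03
92.5 -11.0 176.0 -0.18 -0.0
95.0 -5.0 176.0 -0.18 0.01
97.5 0.0 175.0 -0.18 0.02
100.0 6.0 175.0 -0.18 0.02
102.5 11.0 174.0 -0.18 0.03
105.0 16.0 172.0 -0.18 0.04
107.5 22.0 171.0 -0.18 0.05
110.0 27.0 169.0 -0.18 0.06
112.5 32.0 168.0 -0.17 0.06
115.0 37.0 165.0 -0.17 0.07
117.5 42.0 163.0 -0.17 0.08
120.0 47.0 161.0 -0.16 0.08
122.5 52.0 158.0 -0.16 0.09
125.0 57.0 155.0 -0.16 0.1
128.5 63.0 150.0 -0.21 0.15
132.0 69.0 146.0 -0.2 0.16
135.5 75.0 140.0 -0.19 0.17
139.0 80.0 135.0 -0.18 0.18
142.5 85.0 129.0 -0.17 0.2
146.0 90.0 123.0 -0.16 0.21
149.5 94.0 116.0 -0.14 0.21
153.0 98.0 110.0 -0.13 0.22
156.5 101.0 103.0 -0.12 0.23
160.0 104.0 96.0 -0.1 0.24
163.5 107.0 88.0 -0.09 0.24
167.0 109.0 81.0 -0.07 0.25
170.5 111.0 73.0 -0.06 0.25
174.0 112.0 66.0 -0.04 0.25
177.5 113.0 58.0 -0.03 0.26
182.0 113.0 48.0 -0.01 0.33
```

```bash
python3 -m jog '{"jaw":[0,0,0,0,0,0,0,0,0,0],"slide":[[0,-0.16,-0.03],[0,-0.16,-0.03],[0,-0.16,-0.03],[0,-0.17,-0.03],[0,-0.17,-0.03],[0,-0.17,-0.03],[0,-0.17,-0.03],[0,-0.17,-0.03],[0,-0.17,-0.03],[0,-0.17,-0.03]],"spin":[0,0,0,0,0,0,0,0,0,0]}'; python3 loc.py
python3 -m jog '{"jaw":[0,0,0,0,0,0,0,0],"slide":[[0,-0.17,-0.03],[0,-0.18,0],[0,-0.18,0.01],[0,-0.18,0.02],[0,-0.18,0.02],[0,-0.18,0.03],[0,-0.18,0.04],[0,-0.18,0.05]],"spin":[0,0,0,0,0,0,0,0]}'; python3 loc.py
python3 -c "
from h import *
b=snap('scene','s4')[80:240,220:380]
cv2.imwrite('pics/m4.png',cv2.cvtColor(cv2.resize(b,(480,480),interpolation=cv2.INTER_CUBIC),cv2.COLOR_RGB2BGR))"
```

```text
time_s: 6.0
ee_pos: [553.9, -184.9, 175.3]
ee_rot: [-180.0, 0.0, -17.1]
force: [-0.5, -1.3, -0.6]
gripper_width: 0.0
gripper_force: 0.4
t 6.0 stand-frame [  2.  -21.5] z 175.3 rot [-180.     0.   -17.1] F(stand) [-0.1 -1.4] -0.6
time_s: 6.8
ee_pos: [566.8, -144.0, 171.3]
ee_rot: [-180.0, -0.0, -17.1]
force: [-0.8, -0.9, 0.9]
gripper_width: 0.6
gripper_force: 0.5
t 6.8 stand-frame [ 2.5 21.4] z 171.3 rot [-180.    -0.   -17.1] F(stand) [-0.5 -1.1] 0.9
```

View pics/m4.png

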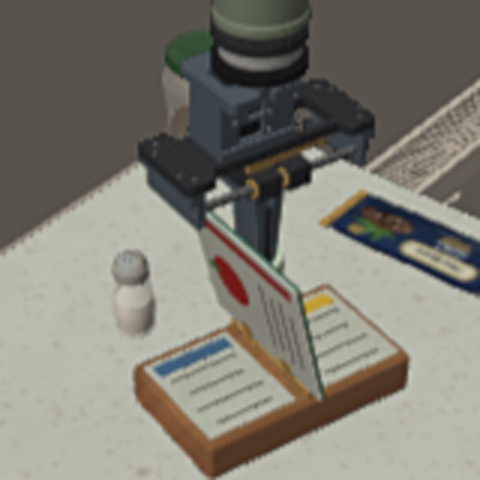

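The leaf is past upright (about 105°) and still in contact, and the stand hasn't moved. Next it goes down.

```bash
python3 -m jog '{"jaw":[0,0,0,0,0,0,0,0,0,0],"slide":[[0,-0.18,0.06],[0,-0.17,0.06],[0,-0.17,0.07],[0,-0.17,0.08],[0,-0.16,0.08],[0,-0.16,0.09],[0,-0.16,0.10],[0,-0.21,0.15],[0,-0.20,0.16],[0,-0.19,0.17]],"spin":[0,0,0,0,0,0,0,0,0,0]}'; python3 loc.py
python3 -m jog '{"jaw":[0,0,0,0,0,0,0,0,0,0],"slide":[[0,-0.18,0.18],[0,-0.17,0.2],[0,-0.16,0.21],[0,-0.14,0.21],[0,-0.13,0.22],[0,-0.12,0.23],[0,-0.1,0.24],[0,-0.09,0.24],[0,-0.07,0.25],[0,-0.06,0.25]],"spin":[0,0,0,0,0,0,0,0,0,0]}'; python3 loc.py
```

```text
time_s: 7.85
ee_pos: [582.4, -93.1, 140.3]
ee_rot: [-180.0, -0.0, -17.1]
force: [0.4, -0.8, 1.5]
gripper_width: 0.6
gripper_force: 0.4
t 7.85 stand-frame [ 2.7 74.6] z 140.3 rot [-180.    -0.   -17.1] F(stand) [ 0.7 -0.7] 1.5
time_s: 8.85
ee_pos: [593.0, -58.6, 73.2]
ee_rot: [180.0, -0.0, -17.1]
force: [-0.8, 0.5, -0.4]
gripper_width: 0.5
gripper_force: 0.3
t 8.85 stand-frame [  2.8 110.7] z 73.2 rot [180.   -0.  -17.1] F(stand) [-0.9  0.2] -0.4
```

```bash
python3 -m jog '{"jaw":[0,0,0,0],"slide":[[0,0,0.2],[0,0,0.2],[0,0,0.15],[0,0,0.07]],"spin":[0,0,0,0]}'; python3 loc.py
python3 -m jog '{"jaw":[0,0],"slide":[[0,0,0.05],[0,0,0]],"spin":[0,0]}'; python3 loc.py
python3 -m jog '{"jaw":[0,0],"slide":[[0,0,0.05],[0,0,0]],"spin":[0,0]}'; python3 loc.py
```

```text
time_s: 9.25
ee_pos: [592.7, -58.8, 54.7]
ee_rot: [180.0, 0.0, -17.1]
force: [0.0, 1.6, 0.9]
gripper_width: 0.3
gripper_force: 0.3
t 9.25 stand-frame [  2.6 110.4] z 54.7 rot [180.    0.  -17.1] F(stand) [-0.4  1.6] 0.9
time_s: 9.45
ee_pos: [592.9, -58.9, 53.6]
ee_rot: [180.0, 0.0, -17.1]
force: [0.7, -0.8, 0.2]
gripper_width: 0.7
gripper_force: 0.0
t 9.45 stand-frame [  2.8 110.4] z 53.6 rot [180.    0.  -17.1] F(stand) [ 0.9 -0.6] 0.2
time_s: 9.65
ee_pos: [593.2, -58.9, 52.7]
ee_rot: [180.0, -0.0, -17.1]
force: [-0.5, -0.4, 2.6]
gripper_width: 0.6
gripper_force: 1.5
t 9.65 stand-frame [  3.  110.5] z 52.7 rot [180.   -0.  -17.1] F(stand) [-0.3 -0.5] 2.6
```

```bash
python3 -m jog '{"jaw":[0,0],"slide":[[0,0,0.04],[0,0,0]],"spin":[0,0]}'; python3 loc.py
python3 -m jog '{"jaw":[0,0],"slide":[[0,0,0.04],[0,0,0]],"spin":[0,0]}'; python3 loc.py
```

```text
time_s: 9.85
ee_pos: [593.2, -58.9, 52.6]
ee_rot: [180.0, -0.1, -17.1]
force: [-3.0, -0.1, 9.3]
gripper_width: 0.5
gripper_force: 4.7
t 9.85 stand-frame [  3.1 110.5] z 52.6 rot [ 1.80e+02 -1.00e-01 -1.71e+01] F(stand) [-2.9 -0.9] 9.3
time_s: 10.05
ee_pos: [593.3, -58.9, 52.5]
ee_rot: [-180.0, -0.1, -17.1]
force: [-5.1, 1.0, 15.5]
gripper_width: 0.2
gripper_force: 7.7
t 10.05 stand-frame [  3.2 110.5] z 52.5 rot [-1.80e+02 -1.00e-01 -1.71e+01] F(stand) [-5.2 -0.5] 15.5
```

That's a hard stop at z 52.5, so the leaf is flat. Retreat upward and check.

```bash
python3 -m jog '{"jaw":[0,0,0,0,0,0,0,0,0,0],"slide":[[0,0,-0.07],[0,0,-0.15],[0,0,-0.3],[0,0,-0.6],[0,0,-0.8],[0,0,-0.8],[0,0.8,-0.8],[0,0.9,-0.6],[0,0.9,0],[0,0.9,0]],"spin":[0,0,0,0,0,0,0,0,0,0]}'
python3 -m jog '{"jaw":[0,0,0,0,0,0,0,0,0,0],"slide":[[-0.4,0.9,0],[-0.4,0.9,0],[-0.4,0.9,0],[-0.4,0.9,0],[-0.4,0.9,0],[-0.4,0.9,0],[-0.4,0.9,0],[0,0.5,0],[0,0,0],[0,0,0]],"spin":[0,0,0,0,0,0,0,0,0,0]}'; python3 loc.py
python3 - <<'E'
from fit import *
a=snap('top','t5')[130:260,230:370];b=snap('scene','s5')[140:245,230:360]
f=lambda i,s:cv2.resize(i,s,interpolation=cv2.INTER_CUBIC)
cv2.imwrite('pics/m5.png',cv2.cvtColor(np.hstack([f(a,(400,371)),f(b,(400,371))]),cv2.COLOR_RGB2BGR))
p=np.load('p.npy');p[3]=np.pi
for l in[(80,8),(80,148),(-80,148),(-80,8)]:
    X=leaf(p,*l,-3);print(l,((proj('top',X)-[230,130])*400/140).round(),((proj('scene',X)-[230,140])*[400/130,371/105]+[400,0]).round())
E
```

```text
time_s: 11.05
ee_pos: [562.2, -160.1, 174.7]
ee_rot: [180.0, -0.1, -17.1]
force: [0.4, 0.3, -1.1]
gripper_width: 0.6
gripper_force: 0.0
time_s: 12.05
ee_pos: [422.3, -329.0, 173.5]
ee_rot: [-180.0, -0.0, -17.2]
force: [0.5, -0.2, -0.9]
gripper_width: 0.5
gripper_force: 0.0
t 12.05 stand-frame [ -82.1 -197.6] z 173.5 rot [-180.    -0.   -17.2] F(stand) [ 0.5 -0.1] -0.9
(80, 8) [278. 135.] [591. 149.]
(80, 148) [121.  91.] [457. 215.]
(-80, 148) [ 68. 266.] [556. 341.]
(-80, 8) [227. 313.] [696. 265.]
```

View pics/m5.png

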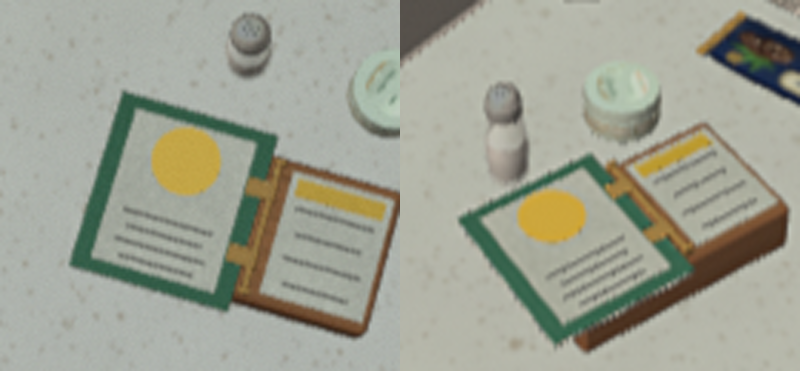

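The leaf lies green up on the left half. Its corners in the top panel, (123,92), (72,266), (228,310) and (277,135), match the flat prediction within about 1 mm. The stand and bystanders are where they were, so I'm handing in.

```bash
python3 -c "
from workcell import env
print(env.job_done())"
```

```text
the job is handed in; nothing more can be done
None
```

The leaf is turned over and lies flat, green back up, on the left half of the stand; the stand and bystanders show no visible movement, and the job was handed in at about 12 s.

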